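Complete the pinwheel layer of rotor cartons

TASK

Complete the layer of cartons on the small wooden pallet: lay the two loose cartons with green tape flat into the two empty outlines printed on the pallet's white sheet, one in each, so that the four cartons make an interlocking pinwheel. Leave the red-taped carton where it is.

Things in the scene. Friction and masses are not known exactly. Their poses are not given: they have to be found in the camera images.
- carton_a_center (a point): One of two like cartons to be placed: a closed brown carton, 48 x 160 x 46 mm high, lying flat on the bench, 0.2 to 0.4 kg, with green tape along its top and down its ends. The point is its centre, 23 mm above its underside; y is its long direction, x its narrow one (48 mm), z up. It fits either outline, either way round.
- carton_b_center (a point): The other carton to be placed: a closed brown carton, 48 x 160 x 46 mm high, lying flat on the bench, 0.2 to 0.4 kg, with green tape along its top and down its ends. The point is its centre, 23 mm above its underside; y is its long direction, x its narrow one (48 mm), z up. It fits either outline, either way round.
- layer (a point): Centre of the fixed wooden pallet's white top sheet (240 x 240 mm, 28 mm above the bench); x, y along its edges, z up. Four black 48 x 160 mm outlines, 12 mm apart, centres in mm: (-30,-86) long along x and (86,-30) long along y hold glued-down green-taped cartons; (30,86) long along x and (-86,30) long along y are empty. Fingers have room beside the middle of their long sides.
- carton_red_center (a point): Not to be used: a closed brown carton, 48 x 160 x 46 mm high, lying flat on the bench, 0.2 to 0.4 kg, with red tape along its top and down its ends. The point is its centre, 23 mm above its underside; y is its long direction, x its narrow one (48 mm), z up. 

How it is judged (in metres and radians):
At the end, for the whole second after the job is handed in: Each of the two empty outlines holds one green-taped carton, lying flat on the sheet, its centre within 15 mm of the outline's centre along each of the pallet's directions and its long side within 10 degrees of the outline's (((x of carton_a_center in the frame of layer between 0.015 and 0.045 m and y of carton_a_center in the frame of layer between 0.071 and 0.101 m and z of carton_a_center in the frame of layer between 0.017 and 0.029 m and angle between the y axis of carton_a_center and the x axis of layer, either way round below 0.175 rad and angle between each of carton_a_center, carton_b_center's own z axis and vertical below 0.1 rad and x of carton_b_center in the frame of layer between -0.101 and -0.071 m and y of carton_b_center in the frame of layer between 0.015 and 0.045 m and z of carton_b_center in the frame of layer between 0.017 and 0.029 m and angle between the y axis of carton_b_center and the y axis of layer, either way round below 0.175 rad) or (x of carton_a_center in the frame of layer between -0.101 and -0.071 m and y of carton_a_center in the frame of layer between 0.015 and 0.045 m and z of carton_a_center in the frame of layer between 0.017 and 0.029 m and angle between the y axis of carton_a_center and the y axis of layer, either way round below 0.175 rad and angle between each of carton_a_center, carton_b_center's own z axis and vertical below 0.1 rad and x of carton_b_center in the frame of layer between 0.015 and 0.045 m and y of carton_b_center in the frame of layer between 0.071 and 0.101 m and z of carton_b_center in the frame of layer between 0.017 and 0.029 m and angle between the y axis of carton_b_center and the x axis of layer, either way round below 0.175 rad))); the robot touches nothing.
It fails at once if the red-taped carton is moved by more than 30 mm (distance of carton_red_center from where it was at the start of the episode above 0.03 m).
It also fails if it takes over 56 s, if anything falls off the work surface, if the arm or the gripper's body presses on something with over 40 N, if the wrist force passes 120 N, or if a joint passes its speed limit or range.

ROBOT

A 6-joint arm with a two-finger parallel gripper is mounted at the origin on a cart in front of the work surface, level with it; the furniture and walls round the work are solid. World frame = base frame: x ahead of the robot, y to its left, z up, the work surface at z = 0. Lengths are in mm, angles in rad, forces in N, time in s.
With the tool pointing down it reaches from about 400 to 925 mm from the base axis. Payload 12.5 kg.
Tool frame: the origin (TCP) lies on the centre line of the jaws, within the pads' length; the fingertips stand 14 mm ahead of it and the grasp point (between the pads) lies 5 mm behind it; z points along the fingers, y is the direction in which the jaws open and shut (so a half turn about z gives the same grasp; the last joint's range is limited). The gripper opens to 95 mm and grips with 3 to 60 N. Pads are 20 mm wide; open, the fingers measure 119 mm over their backs; the gripper's body (75 mm by 180 mm) begins 59 mm behind the grasp point.
Start: joints at [1.163, 0.491, 1.559, -0, 1.092, -0.106], TCP at [185.757, 596.774, 228.661] pointing down, gripper open.
Joint ranges: [-3.1, 3.1], [-0.84, 2.19], [0.05, 2.79], [-1.13, 4.28], [0.06, 2.93], [-2.69, 2.69]. Speed limits (rad/s): [2.22, 2.22, 2.79, 3.14, 3.14, 3.14].

INTERFACE

Orientations are given as [roll, pitch, yaw] about the fixed x, y, z axes, in that order (R = Rz(yaw) Ry(pitch) Rx(roll)).
In Python, from cell import * gives the robot as it stands.
- The arm moves only by the tool play_rows, never from a script. Its argument "moves" is a list of rows, each a list of 7 numbers: the shift along the tool's x, y, z in m, then the turn, a rotation vector about the tool's x, y, z in rad, then the opening in per cent of the stroke, from 0 (shut) to 100 (fully open). In form: [[tx, ty, tz, ax, ay, az, claw], ...]. A call has 1 to 8 rows; each row shifts and turns the pose as measured when the row begins, along the tool's axes as they then stand; what a row does not reach is not made up. A row lasts 1/10 s, in which the tool goes at most 50 mm and 8.59 degrees, less where a joint would pass 70% of its speed; a pose out of reach is approached as far as the arm can. A call is refused whole if a number of a shift passes 0.05 or a number of a turn 0.15, either way. A call with a gripper value outside its range is refused whole. The fingers move at their own pace and stop on an object; the grip force is fixed at half the most. Time passes only in rows, so rows that do not move let the fingers close. It gives the time, the measured TCP pose, the force and the opening at its end, in the units of the state.
- state(): the state, without advancing time (a new reading comes with each control period).
- read_camera(name): name is "side" or "top"; returns a dict with "img" (420x560x3 uint8, red, green, blue), "fx", "fy", "cx", "cy" (pixels), "R" (3x3) and "t" (3): a world point X has camera coordinates R X + t. Camera axes: x right, y down, z forward; pixel columns grow to the right and rows downward; lengths in mm; the calibration is good to about 2 mm. A picture is of the moment at which its call begins. There is no depth.
- job_done(): hands the job in, once; it reports no verdict.
The state is a dict: "t": time; "joints": joint angles; "qvel": joint speeds; "tau": joint torques, N m; "eef_pos": TCP position; "tcp_rot": TCP orientation; "ft_force": force on the tool from outside, world axes, zero at the start; "moment": the same for the moment, N m; "opening": opening from 0.0 (shut) to 1.0 (fully open).
Only numpy, scipy, OpenCV 4.12 (cv2) and the standard library are available. Lean on these libraries where they do the work, as an engineer would, in place of code of your own. Each camera call takes 0.05 s, during which the arm holds its last target.

## Working session

There is one attempt and no reset: what is moved stays moved. The work goes in short steps, Python scripts to look and compute and a tool call to move; the robot and the scene stay as the last step left them, time stands still between calls to the robot, and variables do not carry over. Pictures are saved under pics/ and viewed, and the job is handed in when it is done.

Besides the shell and the picture viewer there is one more tool, called after "Request:" as name([rows], argument=value, ...), one row to a line, values as JSON. play_rows: Moves the arm, as the interface text tells. Its arguments: {"type":"object","properties":{"moves":{"type":"array"}},"required":["moves"]}

```bash
mkdir -p pics; ls; python3 - <<'E'
from cell import *
import cv2, numpy as np
s=state();print(s)
for n in("top","side"):
    c=read_camera(n);cv2.imwrite(f"pics/{n}0.png",c["img"][:,:,::-1]);np.savez(f"pics/{n}0.npz",**c)
    print({k:v for k,v in c.items() if k!="img"})
E
```

```text
pics
{'t': 0.0, 'joints': array([ 1.16338828e+00,  4.91586560e-01,  1.55943144e+00,  1.00508576e-05,
        1.09170886e+00, -1.05618424e-01]), 'qvel': array([-0.0012264 ,  0.00125324, -0.00146958,  0.00073356, -0.0001332 ,
        0.00020538]), 'tau': array([-8.67459203e-04, -6.12642574e+01, -2.58163422e+01,  6.92578219e-02,
        4.83128708e-02, -1.48423205e-04]), 'eef_pos': array([185.66742505, 596.55378785, 228.05116884]), 'tcp_rot': array([-3.14046570e+00, -1.28435104e-04,  2.83979832e+00]), 'ft_force': array([ 3.68996868e-04, -5.57318203e-01, -7.28852507e-01]), 'moment': array([-0.00030414, -0.00231459,  0.00423585]), 'opening': 0.996444788138581}
{'fx': 473.57059053847155, 'fy': 473.57059053847155, 'cx': 278.5144598422521, 'cy': 212.0492100771337, 'R': array([[ 0.00271553, -0.99992078, -0.01229047],
       [-0.99272107, -0.00121572, -0.12043005],
       [ 0.12040557,  0.01252804, -0.99264573]]), 't': array([  85.63994446,  506.75885819, 1046.48507063])}
{'fx': 476.1205872132745, 'fy': 476.1205872132745, 'cx': 283.53285547303375, 'cy': 205.12739835670897, 'R': array([[ 0.98243611, -0.18643027, -0.00794005],
       [-0.09036352, -0.43809955, -0.89437308],
       [ 0.16325969,  0.8793819 , -0.44725132]]), 't': array([-473.61133423,  141.36262573, 1067.07058809])}
```

View pics/top0.png

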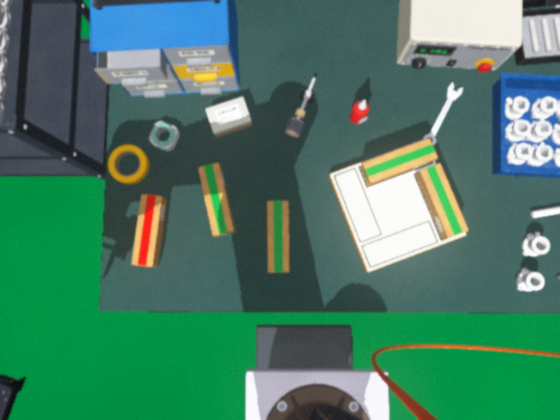

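View pics/side0.png

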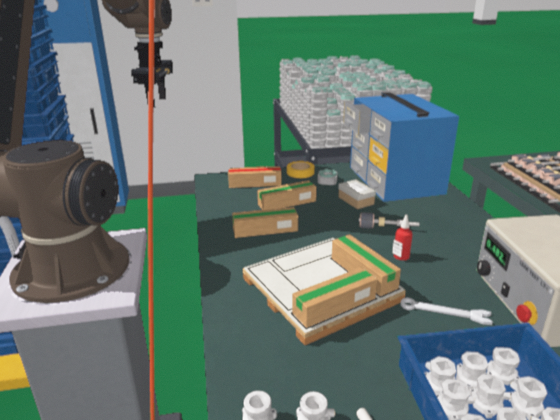

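```bash
cat > h.py <<'E'
import numpy as np,cv2
def ray(c,uv,z):
    uv=np.atleast_2d(np.array(uv,float));R=c["R"];t=c["t"]
    d=np.c_[(uv[:,0]-c["cx"])/c["fx"],(uv[:,1]-c["cy"])/c["fy"],np.ones(len(uv))]@R
    o=-R.T@t
    return (o+d*((z-o[2])/d[:,2])[:,None])
def proj(c,X):
    p=np.atleast_2d(X)@c["R"].T+c["t"]
    return np.c_[c["fx"]*p[:,0]/p[:,2]+c["cx"],c["fy"]*p[:,1]/p[:,2]+c["cy"]]
E
python3 - <<'E'
from h import *
c=dict(np.load("pics/top0.npz"));im=c["img"]
print(-c["R"].T@c["t"])
cr=im[130:290,120:300,::-1];cv2.imwrite("pics/z1.png",cv2.resize(cr,None,fx=3.7,fy=3.7,interpolation=cv2.INTER_CUBIC))
cr=im[125:285,320:480,::-1];cv2.imwrite("pics/z2.png",cv2.resize(cr,None,fx=3.7,fy=3.7,interpolation=cv2.INTER_CUBIC))
hsv=cv2.cvtColor(im,cv2.COLOR_RGB2HSV)
def go(m,z,name):
    cs,_=cv2.findContours(m.astype(np.uint8),0,1)
    for k in cs:
        if cv2.contourArea(k)<100: continue
        k=ray(c,k[:,0],z)[:,:2].astype(np.float32)
        r=cv2.minAreaRect(k);p=cv2.boxPoints(r)
        print(name,np.round(r[0],1),np.round(r[1],1),round(r[2],1),np.round(p).tolist())
roi=np.zeros(im.shape[:2],bool);roi[130:285,120:480]=1
g=(hsv[...,0]>45)&(hsv[...,0]<75)&(hsv[...,1]>120)&(hsv[...,2]>70)&roi
h=hsv[...,0]
br=(h>8)&(h<25)&(hsv[...,1]>70)&(hsv[...,2]>60)&roi
lo=roi.copy();lo[:,310:]=0;hi=roi&~lo
go(g&lo,46,"tape46");go(g&hi,74,"tape74");go((g|br)&lo,46,"box46")
red=((h<6)|(h>174))&(hsv[...,1]>150)&(hsv[...,2]>80)&lo
go(red,46,"red46")
w=(hsv[...,1]<50)&(hsv[...,2]>120)&hi
go(w,28,"white")
E
```

```text
[ 376.83500996   73.138827   1100.87048772]
tape46 [452.8  87.5] [158.6  17.8] 0.2 [[373.0, 96.0], [374.0, 78.0], [532.0, 79.0], [532.0, 97.0]]
tape46 [536.5 229.6] [160.5  18.6] 13.4 [[456.0, 220.0], [461.0, 202.0], [617.0, 239.0], [612.0, 257.0]]
tape74 [ 529.  -274.8] [153.  18.] 20.5 [[454.0, -293.0], [460.0, -310.0], [604.0, -256.0], [597.0, -239.0]]
tape74 [ 617.9 -181.7] [ 17.6 158.8] 20.5 [[582.0, -110.0], [637.0, -259.0], [654.0, -253.0], [598.0, -104.0]]
box46 [451.7  87.4] [160.9  49.1] 0.3 [[371.0, 112.0], [371.0, 62.0], [532.0, 63.0], [532.0, 112.0]]
box46 [462.7 359.8] [ 26.8 161.4] 83.9 [[381.0, 355.0], [541.0, 338.0], [544.0, 364.0], [384.0, 382.0]]
box46 [465.2 400.4] [ 17.5 162.5] 85.3 [[383.0, 398.0], [545.0, 385.0], [547.0, 402.0], [385.0, 416.0]]
box46 [534.5 227.9] [165.1  53.2] 13.2 [[448.0, 235.0], [460.0, 183.0], [621.0, 221.0], [609.0, 273.0]]
box46 [615.9 415.3] [93.7 66.4] 2.5 [[568.0, 446.0], [570.0, 380.0], [664.0, 384.0], [661.0, 450.0]]
red46 [464.7 383.1] [ 17.7 159.5] 84.0 [[384.0, 383.0], [543.0, 366.0], [545.0, 384.0], [386.0, 400.0]]
white [ 525.6 -186.9] [245.7 249.5] 19.9 [[368.0, -111.0], [453.0, -346.0], [684.0, -262.0], [599.0, -28.0]]
```

View pics/z1.png

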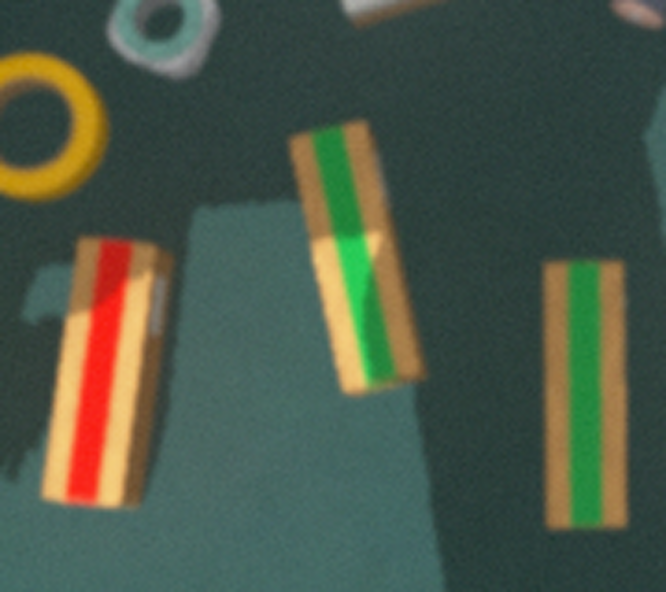

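View pics/z2.png

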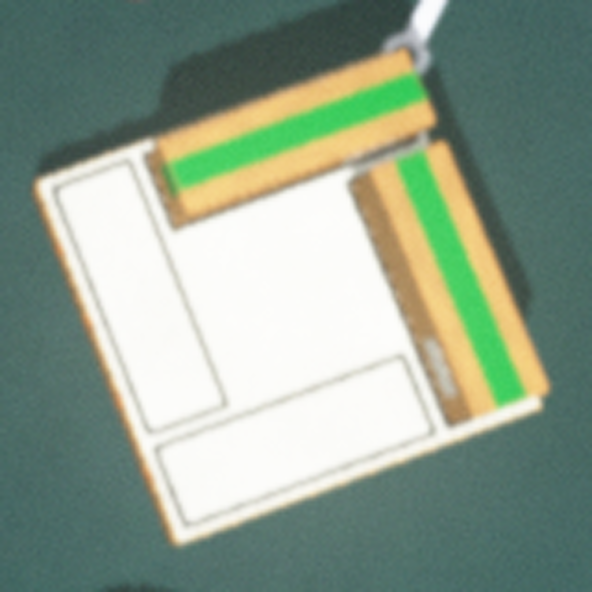

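```bash
python3 - <<'E'
from h import *
c=dict(np.load("pics/top0.npz"));s=dict(np.load("pics/side0.npz"))
for q in ([(55,188),(132,160),(226,405),(152,432)],[(157,447),(404,356),(434,432),(188,525)]):
    P=ray(c,(np.array(q)+.5)/3.7-.5+[320,125],28)
    m=P.mean(0);e=[P[i]-P[i-1] for i in range(4)]
    print(m.round(1),[(round(np.hypot(*v[:2])),round(np.degrees(np.arctan2(v[1],v[0])),1)) for v in e], proj(s,m).round())
for p,a in (((452.2,87.5),.3),((535.5,229),13.3)):
    d=80*np.array([np.cos(np.radians(a)),np.sin(np.radians(a))])
    print(proj(s,[[*(p-d),46],[*(p+d),46]]).round())
E
```

```text
[524.8 -94.   28. ] [(162, np.float64(20.8)), (51, np.float64(-69.7)), (162, np.float64(-160.2)), (48, np.float64(110.1))] [[310. 255.]]
[ 435.8 -186.9   28. ] [(51, np.float64(20.8)), (162, np.float64(-69.8)), (49, np.float64(-160.4)), (161, np.float64(110.6))] [[278. 284.]]
[[233. 217.]
 [296. 210.]]
[[260. 193.]
 [312. 183.]]
```

```bash
cat > rem.py <<'E'
import sys,numpy as np
from cell import *
from scipy.spatial.transform import Rotation as Ro
x,y,z,yaw=map(float,sys.argv[1:5])
s=state();R=Ro.from_euler("xyz",s["tcp_rot"])
G=Ro.from_euler("xyz",[np.pi,0,yaw])
print("t",round(s["t"],2),"pos",s["eef_pos"].round(1),"rot",s["tcp_rot"].round(3),"j",s["joints"].round(2),"open",round(s["opening"],3),"F",s["ft_force"].round(1))
print("shift mm",(R.inv().apply(np.array([x,y,z])-s["eef_pos"])).round(1),"turn",(R.inv()*G).as_rotvec().round(3), "shift in goal axes",(G.inv().apply(np.array([x,y,z])-s["eef_pos"])).round(1))
E
python3 rem.py 535.5 229 150 3.374
```

```text
t 0.1 pos [185.6 596.6 228.1] rot [-3.141 -0.     2.84 ] j [ 1.16  0.49  1.56  0.    1.09 -0.11] open 0.999 F [-0.5  0.  -0.3]
shift mm [-443.3 -246.9   78.3] turn [-0.001 -0.    -0.534] shift in goal axes [-255.8 -438.3   78.1]
```

Request:
play_rows([
  [0,0,0,0,0,-0.13,100],
  [0,0,0,0,0,-0.13,100],
  [0,0,0,0,0,-0.13,100],
  [0,0,0,0,0,-0.13,100],
])

```text
t: 0.5
eef_pos: [185.4, 596.0, 226.6]
tcp_rot: [-3.138, -0.002, -2.907]
ft_force: [0.5, 0.9, 0.2]
opening: 1.004
```

```bash
python3 rem.py 535.5 229 150 3.374
```

```text
t 0.5 pos [185.4 596.  226.6] rot [-3.138e+00 -2.000e-03 -2.907e+00] j [ 1.16  0.49  1.56  0.    1.09 -0.64] open 1.004 F [0.5 0.9 0.2]
shift mm [-255.2 -438.2   77.4] turn [-0.003 -0.002  0.003] shift in goal axes [-256.1 -437.8   76.6]
```

Request:
play_rows([
  [-0.02,-0.034,0,0,0,0,100],
  [-0.02,-0.034,0,0,0,0,100],
  [-0.02,-0.034,0,0,0,0,100],
  [-0.02,-0.034,0,0,0,0,100],
  [-0.02,-0.034,0,0,0,0,100],
  [-0.02,-0.034,0,0,0,0,100],
  [-0.02,-0.034,0,0,0,0,100],
  [-0.02,-0.034,0,0,0,0,100],
])

```text
t: 1.3
eef_pos: [409.3, 364.1, 224.4]
tcp_rot: [-3.136, -0.006, -2.893]
ft_force: [0.4, 1.5, -0.4]
opening: 0.997
```

```bash
python3 rem.py 535.5 229 110 3.374
```

```text
t 1.3 pos [409.3 364.1 224.4] rot [-3.136 -0.006 -2.893] j [ 0.61  0.39  1.75 -0.    1.01 -1.21] open 0.997 F [ 0.4  1.5 -0.4]
shift mm [ -89.8 -161.4  114.7] turn [-0.005 -0.006  0.016] shift in goal axes [ -91.7 -160.5  114.4]
```

Request:
play_rows([
  [-0.018,-0.033,0.02,0,0,0.01,100],
  [-0.018,-0.033,0.02,0,0,0.005,100],
  [-0.018,-0.033,0.02,0,0,0,100],
  [-0.018,-0.032,0.02,0,0,0,100],
  [-0.016,-0.028,0.02,0,0,0,100],
  [0,0,0,0,0,0,100],
])

```text
t: 1.9
eef_pos: [538.8, 220.3, 120.7]
tcp_rot: [-3.137, -0.005, -2.913]
ft_force: [-0.2, 0.6, -1.0]
opening: 0.999
```

```bash
python3 rem.py 535.5 229 26 3.374
```

```text
t 1.9 pos [538.8 220.3 120.7] rot [-3.137 -0.005 -2.913] j [ 0.28  0.56  1.77 -0.01  0.81 -1.52] open 0.999 F [-0.2  0.6 -1. ]
shift mm [ 0.8  9.7 94.7] turn [-0.004 -0.005 -0.004] shift in goal axes [ 1.2  9.3 94.7]
```

Request:
play_rows([
  [0,0.01,0.0,-0.004,-0.005,-0.004,100],
  [0,0,0.025,0,0,0,100],
  [0,0,0.025,0,0,0,100],
  [0,0,0.02,0,0,0,100],
  [0,0,0.012,0,0,0,100],
  [0,0,0,0,0,0,100],
])

```text
t: 2.5
eef_pos: [534.0, 237.4, 39.4]
tcp_rot: [3.14, 0.005, -2.905]
ft_force: [0.3, 0.4, 0.6]
opening: 0.999
```

```bash
python3 rem.py 535.5 229 26 3.374;python3 - <<'E'
from cell import *
from h import *
for n in("top","side"):
    c=read_camera(n);im=c["img"][:,:,::-1]
    cr=im[120:300,100:310] if n=="top" else im[100:260,200:360]
    cv2.imwrite(f"pics/{n}1.png",cv2.resize(cr,None,fx=3,fy=3))
E
```

```text
t 2.5 pos [534.  237.4  39.4] rot [ 3.14   0.005 -2.905] j [ 0.3   0.68  1.82  0.    0.63 -1.5 ] open 0.999 F [0.3 0.4 0.6]
shift mm [ 0.6 -8.6 13.4] turn [0.002 0.005 0.004] shift in goal axes [ 0.5 -8.6 13.4]
```

View pics/side1.png

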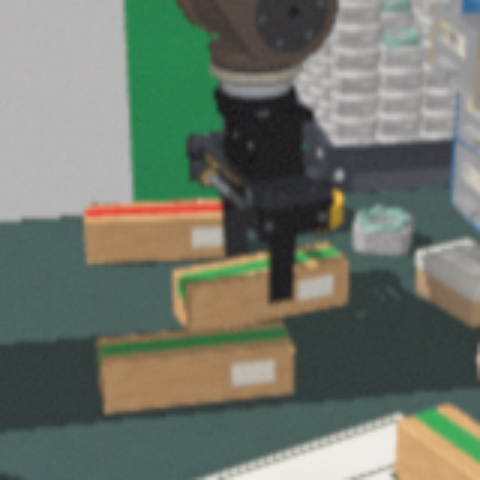

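The side view shows the fingers straddling the middle box (near finger at about pixel 293,185 full-frame), roughly mid-length. I'll trim sideways and go down.

Request:
play_rows([
  [0,-0.007,0.006,0,0,0,100],
  [0,0,0.005,0,0,0,100],
  [0,0,0,0,0,0,100],
  [0,0,0,0,0,0,100],
])

```text
t: 3.0
eef_pos: [537.8, 230.5, 31.7]
tcp_rot: [3.14, 0.012, -2.905]
ft_force: [0.2, -0.1, -0.3]
opening: 1.0
```

```bash
python3 rem.py 535.5 229 26 3.374
```

```text
t 3.0 pos [537.8 230.5  31.7] rot [ 3.14   0.012 -2.905] j [ 0.29  0.69  1.83  0.    0.61 -1.52] open 1.0 F [ 0.2 -0.1 -0.3]
shift mm [ 2.7 -0.9  5.7] turn [0.002 0.012 0.004] shift in goal axes [ 2.6 -0.9  5.7]
```

Request:
play_rows([
  [0.002,0,0.004,0.002,0.01,0.003,100],
  [0,0,0,0,0,0,0],
  [0,0,0,0,0,0,0],
  [0,0,0,0,0,0,0],
  [0,0,0,0,0,0,0],
  [0,0,0,0,0,0,0],
  [0,0,0,0,0,0,0],
])

```text
t: 3.7
eef_pos: [536.0, 230.0, 27.8]
tcp_rot: [-3.142, 0.001, -2.909]
ft_force: [-0.1, 0.3, 0.2]
opening: 0.551
```

```bash
python3 rem.py 535.5 229 26 3.374
```

```text
t 3.7 pos [536.  230.   27.8] rot [-3.142e+00  1.000e-03 -2.909e+00] j [ 0.29  0.7   1.83 -0.    0.61 -1.51] open 0.551 F [-0.1  0.3  0.2]
shift mm [ 0.7 -0.9  1.8] turn [-0.     0.001  0.   ] shift in goal axes [ 0.7 -0.9  1.8]
```

Request:
play_rows([
  [0,0,0,0,0,0,0],
  [0,0,0,0,0,0,0],
  [0,0,0,0,0,0,0],
])

```text
t: 4.0
eef_pos: [536.0, 230.0, 27.8]
tcp_rot: [-3.142, 0.001, -2.909]
ft_force: [-0.6, 0.0, 0.5]
opening: 0.505
```

Request:
play_rows([
  [0,0,-0.01,0,0,0,0],
  [0,0,-0.015,0,0,0,0],
  [0,0,-0.025,0,0,0,0],
  [0,0,-0.03,0,0,0,0],
  [0,0,-0.03,0,0,0,0],
  [0,0,-0.02,0,0,0,0],
  [0,0,0,0,0,0,0],
])

```text
t: 4.7
eef_pos: [534.5, 229.6, 164.4]
tcp_rot: [-3.141, -0.003, -2.909]
ft_force: [0.1, 0.6, -3.0]
opening: 0.503
```

```bash
python3 rem.py 525 -94 130 3.492;python3 - <<'E'
from cell import *
from h import *
c=read_camera("side");im=c["img"][:,:,::-1]
cv2.imwrite(f"pics/side2.png",cv2.resize(im[60:260,180:380],None,fx=2.5,fy=2.5))
E
```

```text
t 4.7 pos [534.5 229.6 164.4] rot [-3.141e+00 -3.000e-03 -2.909e+00] j [ 0.29  0.5   1.74 -0.    0.91 -1.51] open 0.503 F [ 0.1  0.6 -3. ]
shift mm [  83.8 -312.7   34.7] turn [-0.    -0.003 -0.118] shift in goal axes [ 120.  -300.7   34.4]
```

View pics/side2.png

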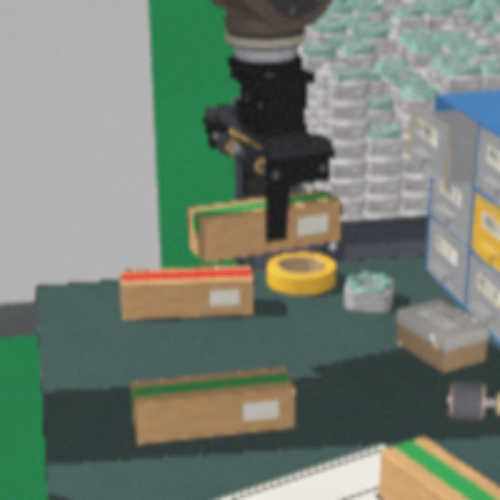

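Request:
play_rows([
  [0,0,0,0,0,-0.06,0],
  [0,0,0,0,0,-0.058,0],
  [0.008,-0.02,0,0,0,0,0],
  [0.013,-0.033,0,0,0,0,0],
  [0.013,-0.033,0,0,0,0,0],
  [0.013,-0.033,0,0,0,0,0],
  [0.013,-0.033,0,0,0,0,0],
  [0.013,-0.033,0,0,0,0,0],
])

```text
t: 5.55
eef_pos: [524.8, 27.3, 152.8]
tcp_rot: [3.137, -0.019, -2.779]
ft_force: [0.2, -0.0, -2.2]
opening: 0.503
```

```bash
python3 rem.py 525 -94 130 3.492
```

```text
t 5.55 pos [524.8  27.3 152.8] rot [ 3.137 -0.019 -2.779] j [-0.07  0.45  1.87 -0.01  0.83 -2.  ] open 0.503 F [ 0.2 -0.  -2.2]
shift mm [  42.4 -113.6   23.1] turn [ 0.004 -0.019  0.012] shift in goal axes [  41.4 -114.    22.8]
```

Request:
play_rows([
  [0.012,-0.033,0,0.002,-0.015,0.01,0],
  [0.012,-0.033,-0.002,0,0,0,0],
  [0.01,-0.025,0,0,0,0,0],
  [0.004,-0.013,0,0,0,0,0],
  [0,0,0,0,0,0,0],
  [0,0,0,0,0,0,0],
])

```text
t: 6.15
eef_pos: [521.4, -90.4, 147.6]
tcp_rot: [3.133, -0.013, -2.794]
ft_force: [0.5, 0.1, -2.2]
opening: 0.505
```

```bash
python3 rem.py 525 -94 56 3.492
```

```text
t 6.15 pos [521.4 -90.4 147.6] rot [ 3.133 -0.013 -2.794] j [-0.3   0.46  1.87 -0.    0.82 -2.21] open 0.505 F [ 0.5  0.1 -2.2]
shift mm [-3.4 -5.4 91.5] turn [ 0.009 -0.013 -0.003] shift in goal axes [-2.2 -4.6 91.6]
```

Request:
play_rows([
  [-0.002,-0.004,0.01,0.008,-0.012,-0.003,0],
  [0,0,0.02,0,0,0,0],
  [0,0,0.02,0,0,0,0],
  [0,0,0.015,0,0,0,0],
  [0,0,0,0,0,0,0],
  [0,0,0,0,0,0,0],
])

```text
t: 6.75
eef_pos: [524.7, -86.0, 79.8]
tcp_rot: [3.14, -0.002, -2.784]
ft_force: [0.8, 0.2, -2.4]
opening: 0.501
```

```bash
python3 rem.py 525 -94 56 3.492;python3 - <<'E'
from cell import *
from h import *
for n in("top","side"):
    c=read_camera(n);im=c["img"][:,:,::-1]
    cr=im[120:300,290:490] if n=="top" else im[140:360,200:440]
    cv2.imwrite(f"pics/{n}3.png",cv2.resize(cr,None,fx=2.5,fy=2.5))
E
```

```text
t 6.75 pos [524.7 -86.   79.8] rot [ 3.140e+00 -2.000e-03 -2.784e+00] j [-0.29  0.57  1.93  0.    0.65 -2.22] open 0.501 F [ 0.8  0.2 -2.4]
shift mm [ 2.4 -7.7 23.8] turn [ 0.002 -0.002  0.007] shift in goal axes [ 2.4 -7.7 23.8]
```

View pics/side3.png

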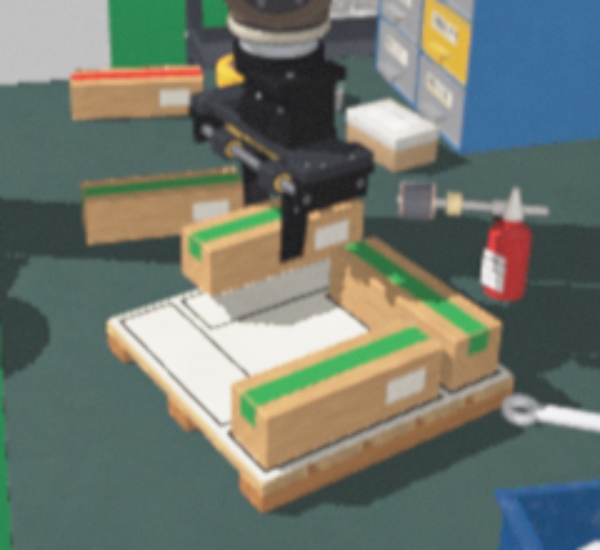

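View pics/top3.png

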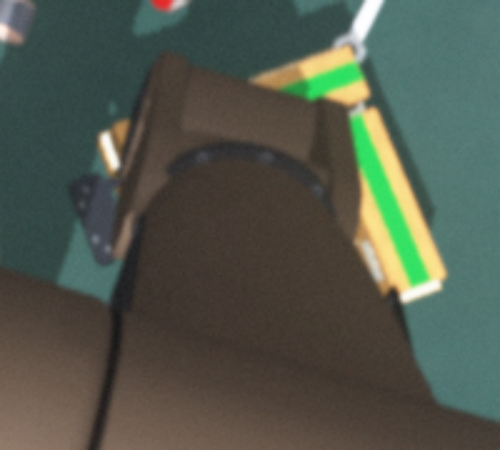

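Side view: the carton hangs level just over its outline, a bit toward +y. Trim, then lower.

Request:
play_rows([
  [0.002,-0.007,0,0.002,-0.002,0.006,0],
  [0,0,0,0,0,0,0],
  [0,0,0.006,0,0,0,0],
  [0,0,0.006,0,0,0,0],
  [0,0,0,0,0,0,0],
])

```text
t: 7.35
eef_pos: [526.4, -94.5, 69.5]
tcp_rot: [-3.138, 0.005, -2.791]
ft_force: [1.4, -0.6, -2.0]
opening: 0.504
```

```bash
python3 rem.py 525 -94 56 3.492
```

```text
t 7.35 pos [526.4 -94.5  69.5] rot [-3.138  0.005 -2.791] j [-0.3   0.58  1.93  0.    0.62 -2.22] open 0.504 F [ 1.4 -0.6 -2. ]
shift mm [ 1.2  1.  13.5] turn [-0.003  0.005  0.   ] shift in goal axes [ 1.1  0.9 13.5]
```

Request:
play_rows([
  [0.001,0,0.005,-0.003,0.005,0,0],
  [0,0,0.005,0,0,0,0],
  [0,0,0.003,0,0,0,0],
  [0,0,0.002,0,0,0,0],
  [0,0,0,0,0,0,0],
])

```text
t: 7.85
eef_pos: [525.8, -94.8, 55.7]
tcp_rot: [-3.141, 0.001, -2.791]
ft_force: [0.1, 0.2, -2.5]
opening: 0.504
```

```bash
python3 rem.py 525 -94 56 3.492
```

```text
t 7.85 pos [525.8 -94.8  55.7] rot [-3.141e+00  1.000e-03 -2.791e+00] j [-0.3   0.61  1.94 -0.    0.59 -2.22] open 0.504 F [ 0.1  0.2 -2.5]
shift mm [ 0.4  1.  -0.3] turn [-0.001  0.001  0.   ] shift in goal axes [ 0.4  1.  -0.3]
```

Request:
play_rows([
  [0,0,0.001,0,0,0,0],
  [0,0,0.001,0,0,0,0],
  [0,0,0,0,0,0,0],
])

```text
t: 8.15
eef_pos: [525.9, -94.8, 55.4]
tcp_rot: [-3.14, 0.001, -2.791]
ft_force: [-0.8, 0.7, -3.2]
opening: 0.505
```

Request:
play_rows([
  [0,0,0.002,0,0,0,0],
  [0,0,0.002,0,0,0,0],
])

```text
t: 8.35
eef_pos: [526.2, -94.7, 54.8]
tcp_rot: [-3.139, 0.003, -2.791]
ft_force: [-12.1, 1.3, 41.7]
opening: 0.5
```

Contact made. Release.

Request:
play_rows([
  [0,0,0,0,0,0,100],
  [0,0,0,0,0,0,100],
  [0,0,0,0,0,0,100],
  [0,0,0,0,0,0,100],
  [0,0,0,0,0,0,100],
  [0,0,0,0,0,0,100],
  [0,0,0,0,0,0,100],
])

```text
t: 9.05
eef_pos: [526.5, -94.8, 54.0]
tcp_rot: [-3.139, 0.003, -2.791]
ft_force: [-0.3, 0.8, 0.8]
opening: 0.984
```

Request:
play_rows([
  [0,0,-0.01,0,0,0,100],
  [0,0,-0.02,0,0,0,100],
  [0,0,-0.03,0,0,0,100],
  [0,0,-0.03,0,0,0,100],
  [0,0,-0.03,0,0,0,100],
  [0,0,-0.01,0,0,0,100],
])

```text
t: 9.65
eef_pos: [525.1, -94.4, 190.1]
tcp_rot: [-3.141, 0.001, -2.791]
ft_force: [0.8, -0.6, -0.2]
opening: 1.001
```

```bash
python3 rem.py 452.2 87.5 150 3.146
```

```text
t 9.65 pos [525.1 -94.4 190.1] rot [-3.141e+00  1.000e-03 -2.791e+00] j [-0.3   0.41  1.83 -0.    0.9  -2.22] open 1.001 F [ 0.8 -0.6 -0.2]
shift mm [  6.1 195.9  39.9] turn [-0.001  0.001  0.346] shift in goal axes [ 72.1 182.2  40.1]
```

Request:
play_rows([
  [0,0,0,0,0,0.115,100],
  [0,0,0,0,0,0.115,100],
  [0,0,0,0,0,0.115,100],
  [0.012,0.03,0.003,0,0,0,100],
  [0.012,0.03,0.003,0,0,0,100],
  [0.012,0.03,0.005,0,0,0,100],
  [0.012,0.03,0.005,0,0,0,100],
  [0.01,0.025,0.005,0,0,0,100],
])

```text
t: 10.45
eef_pos: [466.7, 53.0, 169.8]
tcp_rot: [-3.139, 0.005, 3.127]
ft_force: [0.9, -0.1, 0.2]
opening: 1.0
```

```bash
python3 rem.py 452.2 87.5 100 3.146
```

```text
t 10.45 pos [466.7  53.  169.8] rot [-3.139  0.005  3.127] j [-0.03  0.35  2.   -0.    0.78 -1.58] open 1.0 F [ 0.9 -0.1  0.2]
shift mm [15.4 34.5 69.7] turn [-0.002  0.005 -0.019] shift in goal axes [14.4 34.6 69.8]
```

Request:
play_rows([
  [0.006,0.016,0,-0.002,0.005,-0.015,100],
  [0.004,0.01,0,0,0,0,100],
  [0,0,0,0,0,0,100],
  [0,0,0,0,0,0,100],
])

```text
t: 10.85
eef_pos: [454.4, 82.2, 168.9]
tcp_rot: [-3.141, -0.002, -3.138]
ft_force: [0.9, -0.9, -0.0]
opening: 1.001
```

```bash
python3 rem.py 452.2 87.5 100 3.146
```

```text
t 10.85 pos [454.4  82.2 168.9] rot [-3.141e+00 -2.000e-03 -3.138e+00] j [ 0.04  0.35  2.01 -0.    0.78 -1.54] open 1.001 F [ 0.9 -0.9 -0. ]
shift mm [ 2.   5.4 68.9] turn [-0.    -0.002 -0.001] shift in goal axes [ 2.2  5.3 68.9]
```

Request:
play_rows([
  [0.002,0.005,0.02,0,0,0,100],
  [0,0,0.03,0,0,0,100],
  [0,0,0.03,0,0,0,100],
  [0,0,0.02,0,0,0,100],
  [0,0,0,0,0,0,100],
  [0,0,0,0,0,0,100],
])

```text
t: 11.45
eef_pos: [456.0, 82.9, 67.0]
tcp_rot: [-3.141, 0.003, 3.139]
ft_force: [-0.1, -0.9, 0.0]
opening: 0.996
```

```bash
python3 rem.py 452.2 87.5 28 3.146;python3 - <<'E'
from cell import *
from h import *
c=read_camera("side");im=c["img"][:,:,::-1]
cv2.imwrite(f"pics/side4.png",cv2.resize(im[120:340,200:440],None,fx=2.5,fy=2.5))
E
```

```text
t 11.45 pos [456.   82.9  67. ] rot [-3.141e+00  3.000e-03  3.139e+00] j [ 0.04  0.53  2.1  -0.    0.51 -1.53] open 0.996 F [-0.1 -0.9  0. ]
shift mm [ 3.9  4.6 39. ] turn [-0.001  0.003 -0.007] shift in goal axes [ 3.7  4.6 39. ]
```

View pics/side4.png

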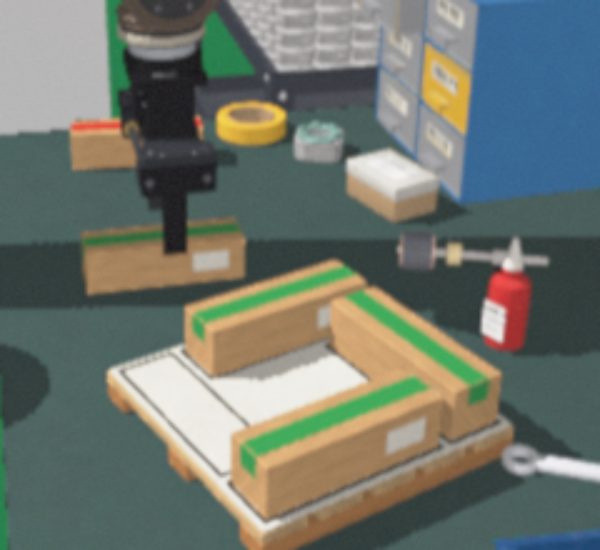

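The first carton lies in its outline (near end at pixel ~(277,262) full-frame), and the gripper straddles the second one.

Request:
play_rows([
  [0.004,0.005,0,0,0.003,-0.006,100],
  [0,0,0.015,0,0,0,100],
  [0,0,0.015,0,0,0,100],
  [0,0,0.004,0,0,0,100],
  [0,0,0,0,0,0,100],
])

```text
t: 12.0
eef_pos: [453.9, 88.7, 37.3]
tcp_rot: [-3.141, 0.009, -3.138]
ft_force: [-0.5, 0.1, -0.3]
opening: 1.0
```

```bash
python3 rem.py 452.2 87.5 28 3.146
```

```text
t 12.0 pos [453.9  88.7  37.3] rot [-3.141  0.009 -3.138] j [ 0.05  0.58  2.13 -0.    0.42 -1.52] open 1.0 F [-0.5  0.1 -0.3]
shift mm [ 1.8 -1.2  9.3] turn [-0.     0.009 -0.   ] shift in goal axes [ 1.7 -1.2  9.3]
```

Request:
play_rows([
  [0.002,0,0.005,0,0.008,0,100],
  [0,0,0.004,0,0,0,100],
  [0,0,0,0,0,0,100],
  [0,0,0,0,0,0,100],
])

```text
t: 12.4
eef_pos: [452.5, 89.0, 29.5]
tcp_rot: [3.142, 0.003, -3.137]
ft_force: [0.2, -0.2, -0.1]
opening: 1.0
```

Request:
play_rows([
  [0,0,0,0,0,0,0],
  [0,0,0,0,0,0,0],
  [0,0,0,0,0,0,0],
  [0,0,0,0,0,0,0],
  [0,0,0,0,0,0,0],
  [0,0,0,0,0,0,0],
  [0,0,0,0,0,0,0],
  [0,0,0,0,0,0,0],
])

```text
t: 13.2
eef_pos: [452.6, 88.9, 29.9]
tcp_rot: [3.142, 0.003, -3.137]
ft_force: [-0.8, -0.2, -0.2]
opening: 0.506
```

Request:
play_rows([
  [0,0,0,0,0,0,0],
  [0,0,0,0,0,0,0],
])

```text
t: 13.4
eef_pos: [452.6, 88.9, 29.9]
tcp_rot: [3.142, 0.003, -3.137]
ft_force: [0.6, 0.4, -0.8]
opening: 0.506
```

```bash
python3 rem.py 452.2 87.5 28 3.146
```

```text
t 13.4 pos [452.6  88.9  29.9] rot [ 3.142e+00  3.000e-03 -3.137e+00] j [ 0.05  0.6   2.13 -0.    0.41 -1.52] open 0.506 F [ 0.6  0.4 -0.8]
shift mm [ 0.4 -1.4  1.9] turn [ 0.     0.003 -0.   ] shift in goal axes [ 0.4 -1.4  1.9]
```

Request:
play_rows([
  [0,0,-0.01,0,0,0,0],
  [0,0,-0.015,0,0,0,0],
  [0,0,-0.025,0,0,0,0],
  [0,0,-0.03,0,0,0,0],
  [0,0,-0.03,0,0,0,0],
  [0,0,-0.03,0,0,0,0],
  [0,0,0,0,0,0,0],
])

```text
t: 14.1
eef_pos: [450.3, 88.9, 177.1]
tcp_rot: [-3.141, -0.001, -3.137]
ft_force: [0.9, 0.3, -3.2]
opening: 0.504
```

Request:
play_rows([
  [0,0,0,0,0,0.08,0],
  [0,0,0,0,0,0.14,0],
  [0,0,0,0,0,0.14,0],
  [0,0,0,0,0,0.14,0],
  [0,0,0,0,0,0.14,0],
  [0,0,0,0,0,0.14,0],
  [0,0,0,0,0,0.14,0],
  [0,0,0,0,0,0.14,0],
])

```text
t: 14.9
eef_pos: [445.4, 88.7, 172.8]
tcp_rot: [-3.133, -0.004, 2.046]
ft_force: [-0.6, -0.4, -3.1]
opening: 0.499
```

```bash
python3 rem.py 436 -187 150 1.922
```

```text
t 14.9 pos [445.4  88.7 172.8] rot [-3.133 -0.004  2.046] j [ 0.05  0.33  2.02 -0.    0.8  -0.42] open 0.499 F [-0.6 -0.4 -3.1]
shift mm [-240.8 -134.4   23. ] turn [-0.009 -0.003  0.124] shift in goal axes [-255.6 -103.7   22.8]
```

Request:
play_rows([
  [0,0,0,-0.008,-0.003,0.11,0],
  [-0.02,-0.008,0,0,0,0,0],
  [-0.03,-0.012,0,0,0,0,0],
  [-0.03,-0.012,0,0,0,0,0],
  [-0.03,-0.012,0,0,0,0,0],
  [-0.03,-0.012,0,0,0,0,0],
  [-0.03,-0.012,0,0,0,0,0],
])

```text
t: 15.6
eef_pos: [436.4, -96.9, 167.0]
tcp_rot: [-3.132, -0.006, 1.932]
ft_force: [1.2, 0.1, -2.9]
opening: 0.499
```

```bash
python3 rem.py 436 -187 150 1.922
```

```text
t 15.6 pos [436.4 -96.9 167. ] rot [-3.132 -0.006  1.932] j [-0.37  0.33  2.04 -0.    0.78 -0.72] open 0.499 F [ 1.2  0.1 -2.9]
shift mm [-84.3 -32.   16.8] turn [-0.01  -0.006  0.01 ] shift in goal axes [-84.5 -31.3  17. ]
```

Request:
play_rows([
  [-0.026,-0.01,0,-0.008,-0.005,0.008,0],
  [-0.024,-0.009,0,0,0,0,0],
  [-0.015,-0.005,0,0,0,0,0],
  [-0.005,-0.002,0,0,0,0,0],
  [0,0,0,0,0,0,0],
  [0,0,0,0,0,0,0],
])

```text
t: 16.2
eef_pos: [432.7, -176.1, 162.5]
tcp_rot: [-3.135, -0.007, 1.919]
ft_force: [-0.1, 0.2, -3.7]
opening: 0.501
```

```bash
python3 rem.py 436 -187 58 1.922
```

```text
t 16.2 pos [ 432.7 -176.1  162.5] rot [-3.135 -0.007  1.919] j [-0.53  0.36  2.01 -0.    0.78 -0.87] open 0.501 F [-0.1  0.2 -3.7]
shift mm [-1.210e+01  1.000e-01  1.044e+02] turn [-0.007 -0.007 -0.003] shift in goal axes [-11.4  -0.7 104.5]
```

Request:
play_rows([
  [-0.011,0,0,-0.007,-0.007,-0.003,0],
  [0,0,0.02,0,0,0,0],
  [0,0,0.025,0,0,0,0],
  [0,0,0.02,0,0,0,0],
  [0,0,0.01,0,0,0,0],
  [0,0,0,0,0,0,0],
  [0,0,0,0,0,0,0],
])

```text
t: 16.9
eef_pos: [439.5, -185.9, 86.2]
tcp_rot: [3.137, 0.005, 1.929]
ft_force: [0.6, -0.8, -2.8]
opening: 0.502
```

```bash
python3 rem.py 436 -187 58 1.922;python3 - <<'E'
from cell import *
from h import *
c=read_camera("side");im=c["img"][:,:,::-1]
cv2.imwrite(f"pics/side5.png",cv2.resize(im[120:340,200:440],None,fx=2.5,fy=2.5))
E
```

```text
t 16.9 pos [ 439.5 -185.9   86.2] rot [3.137 0.005 1.929] j [-0.54  0.5   2.06 -0.    0.57 -0.9 ] open 0.502 F [ 0.6 -0.8 -2.8]
shift mm [ 0.4 -3.8 28.2] turn [0.004 0.005 0.007] shift in goal axes [ 0.2 -3.7 28.2]
```

View pics/side5.png

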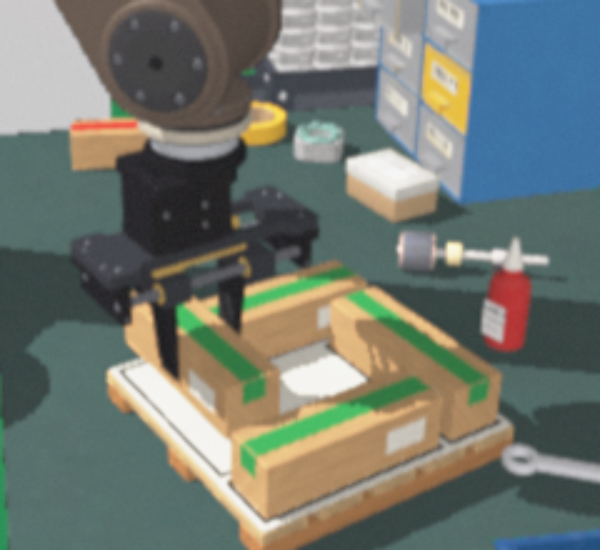

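The carton hangs level over its outline between the neighbours, gaps clear at both ends. Trim and lower.

Request:
play_rows([
  [0,-0.004,0,0.004,0.005,0.006,0],
  [0,0,0.006,0,0,0,0],
  [0,0,0.007,0,0,0,0],
  [0,0,0.003,0,0,0,0],
  [0,0,0,0,0,0,0],
])

```text
t: 17.45
eef_pos: [436.4, -188.0, 71.1]
tcp_rot: [3.139, 0.003, 1.923]
ft_force: [0.6, 0.5, -3.3]
opening: 0.504
```

```bash
python3 rem.py 436 -187 58 1.922
```

```text
t 17.45 pos [ 436.4 -188.    71.1] rot [3.139e+00 3.000e-03 1.923e+00] j [-0.55  0.53  2.07  0.    0.54 -0.9 ] open 0.504 F [ 0.6  0.5 -3.3]
shift mm [ 1.1 -0.  13.1] turn [0.003 0.003 0.001] shift in goal axes [ 1.1  0.  13.1]
```

Request:
play_rows([
  [0.001,0,0.004,0.002,0.003,0,0],
  [0,0,0.004,0,0,0,0],
  [0,0,0.003,0,0,0,0],
  [0,0,0.001,0,0,0,0],
  [0,0,0,0,0,0,0],
])

```text
t: 17.95
eef_pos: [436.1, -187.0, 58.0]
tcp_rot: [3.141, 0.0, 1.923]
ft_force: [-0.7, 0.3, 0.2]
opening: 0.507
```

Request:
play_rows([
  [0,0,0.0015,0,0,0,0],
  [0,0,0.001,0,0,0,0],
])

```text
t: 18.15
eef_pos: [436.2, -187.0, 57.8]
tcp_rot: [3.141, 0.001, 1.924]
ft_force: [-3.1, -0.1, 10.9]
opening: 0.505
```

Seated. Release and retreat.

Request:
play_rows([
  [0,0,0,0,0,0,100],
  [0,0,0,0,0,0,100],
  [0,0,0,0,0,0,100],
  [0,0,0,0,0,0,100],
  [0,0,0,0,0,0,100],
  [0,0,0,0,0,0,100],
  [0,0,0,0,0,0,100],
])

```text
t: 18.85
eef_pos: [436.8, -187.4, 58.6]
tcp_rot: [3.139, 0.003, 1.924]
ft_force: [0.1, 0.3, 0.5]
opening: 0.989
```

Request:
play_rows([
  [0,0,-0.01,0,0,0,100],
  [0,0,-0.02,0,0,0,100],
  [0,0,-0.03,0,0,0,100],
  [0,0,-0.04,0,0,0,100],
  [0,0,-0.03,0,0,0,100],
  [0,0,0,0,0,0,100],
])

```text
t: 19.45
eef_pos: [435.8, -186.9, 195.8]
tcp_rot: [3.14, 0.002, 1.924]
ft_force: [0.6, -0.5, 1.0]
opening: 0.997
```

Request:
play_rows([
  [0.03,0.015,0,0,0,0,100],
  [0.04,0.02,0,0,0,0,100],
  [0.04,0.02,0,0,0,0,100],
  [0.04,0.02,0,0,0,0,100],
  [0.04,0.02,0,0,0,0,100],
  [0.04,0.02,0,0,0,0,100],
  [0.04,0.02,0,0,0,0,100],
  [0.04,0.02,0,0,0,0,100],
])

```text
t: 20.25
eef_pos: [474.1, 165.5, 195.2]
tcp_rot: [3.14, 0.004, 1.914]
ft_force: [0.8, -0.9, 0.4]
opening: 1.003
```

Request:
play_rows([
  [0.03,0.01,0,0,0,0,100],
  [0,0,0,0,0,0,100],
  [0,0,0,0,0,0,100],
])

```text
t: 20.55
eef_pos: [472.0, 203.1, 193.8]
tcp_rot: [-3.141, 0.004, 1.921]
ft_force: [-0.3, -0.3, -0.2]
opening: 1.003
```

```bash
python3 - <<'E'
from cell import *
from h import *
im=None
for n in("side","top"):
    c=read_camera(n);im=c["img"]
    cv2.imwrite(f"pics/{n}6.png",im[:,:,::-1])
cr=im[125:285,320:480,::-1];cv2.imwrite("pics/z6.png",cv2.resize(cr,None,fx=3.7,fy=3.7,interpolation=cv2.INTER_CUBIC))
hsv=cv2.cvtColor(im,cv2.COLOR_RGB2HSV)
h=hsv[...,0]
g=(h>45)&(h<75)&(hsv[...,1]>120)&(hsv[...,2]>70)
g[:, :320]=0;g[:,480:]=0;g[:125]=0;g[290:]=0
red=((h<6)|(h>174))&(hsv[...,1]>150)&(hsv[...,2]>80); red[:,240:]=0;red[:150]=0;red[290:]=0
for m,z in((g,74),(red,46)):
    cs,_=cv2.findContours(m.astype(np.uint8),0,1)
    for k in cs:
        if cv2.contourArea(k)<100: continue
        r=cv2.minAreaRect(ray(c,k[:,0],z)[:,:2].astype(np.float32))
        print(z,np.round(r[0],1),np.round(r[1],1),round(r[2],1))
s=state();print(s["t"],s["eef_pos"])
E
```

```text
74 [ 435.5 -183.3] [ 17.6 160.9] 20.4
74 [ 529.  -274.8] [153.  18.] 20.5
74 [526.3 -94.3] [157.6  18. ] 20.1
74 [ 617.1 -179.8] [ 17.6 162.9] 20.6
20.65 [472.30016416 202.19187226 193.94646078]
```

View pics/top6.png

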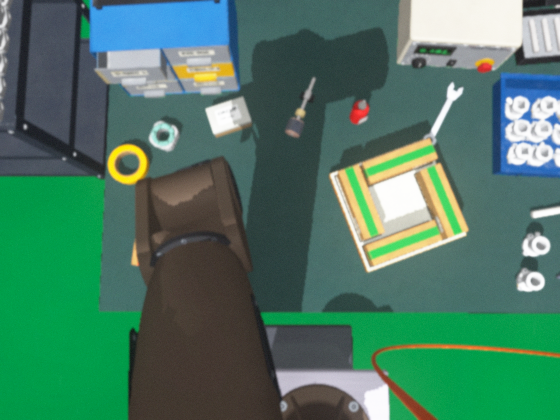

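View pics/side6.png

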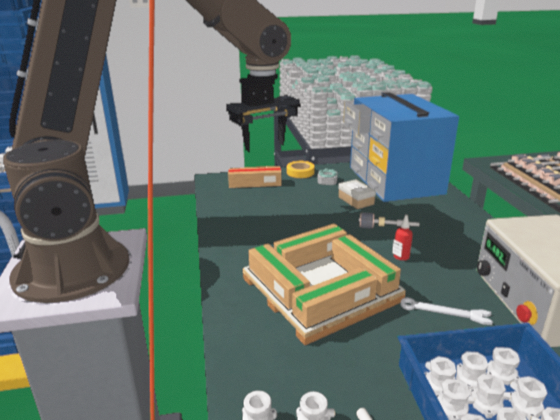

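Top and side views show the completed pinwheel (top view centred near pixel 400,205). Both placed cartons measure within about 4 mm of their outlines, and the red carton is unmoved at (253,177) in the side view.

```bash
python3 -c "
from cell import *
print(job_done())"
```

```text
the job is handed in; nothing more can be done
None
```

Both loose green-taped cartons are now in the two empty outlines, completing the pinwheel. The job was handed in at about 20.7 s of the 56 s allowed.

**Positions:** In the last top picture, taking tape centres at a height of 74 mm:

| Carton | Measured centre (mm) | Outline centre (mm) | Angle, measured / outline |
|---|---|---|---|
| First placed | (526.3, -94.3) | (524.8, -94.0) | 20.1° / about 20.3° |
| Second placed | (435.5, -183.3) | (435.8, -186.9) | about 110.4° / 110.3° |

The 3.6 mm offset on the second is partly its end tape showing in the mask. Tolerances are 15 mm and 10°.

**Flatness:** The side view shows both cartons lying level with the glued ones, with the gripper clear of everything.

**Checks that fell short:**
- **Red carton:** The arm hid it from the top camera at the end, so I could not measure it. In the side view it stands where it was at the start.
- **Placing force:** Setting down the first carton gave a brief 42 N at the wrist. That is under the 120 N wrist limit, and the load was through the held carton, not the gripper's body.

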